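# Clamp the sample cup in the ratchet vice

### The arm

A 6-joint arm with a two-finger parallel gripper is mounted at the origin on a cart in front of the work surface, level with it; the furniture and walls round the work are solid. World frame = base frame: x ahead of the robot, y to its left, z up, the work surface at z = 0. Lengths are in mm, angles in rad, forces in N, time in s.
With the tool pointing down it reaches from about 350 to 775 mm from the base axis. Payload 7.3 kg.
Tool frame: the origin (TCP) lies at the very end of the fingers, on their centre line; the grasp point (between the pads) lies 19 mm behind it; z points along the fingers, y is the line along which they close (so a half turn about z gives the same grasp; the last joint's range is limited). The gripper opens to 92 mm and grips with 3 to 60 N. Pads are 19 mm wide; open, the fingers measure 130 mm over their backs; the gripper's body (75 mm by 190 mm) begins 47 mm behind the grasp point.
Start: joints at [1.166, 0.342, 1.524, -0, 1.275, -0.146], TCP at [134.343, 507.54, 226.741] pointing down, gripper open.
Joint ranges: [-2.53, 2.53], [-0.77, 2.02], [0.04, 2.7], [-1, 4.14], [0.28, 2.66], [-3.11, 3.11]. Speed limits (rad/s): [2.57, 2.57, 3.14, 3.14, 3.14, 3.14].

### API

Orientations are given as [roll, pitch, yaw] about the fixed x, y, z axes, in that order (R = Rz(yaw) Ry(pitch) Rx(roll)).
In Python, from plant import bot gives the robot as it stands.
- The arm moves only by the tool jog_arm, never from a script. Its argument "targets" is a list of rows, each an object with "xyz": the shift along the tool's x, y, z as a fraction of full scale, a list of three; "spin": the turn about the tool's z as a fraction of full scale. In form: [{"xyz": [x, y, z], "spin": spin}, ...]. A call has exactly 10 rows; each row shifts and turns the commanded pose from where the row before left it, along the tool's axes as they then stand; what a row does not reach is not made up. Full scale, the value 1, is 80 mm for a shift and 0.1 rad for a turn. A row lasts 1/8 s, in which the tool goes at most 62.5 mm and 10.7 degrees, less where a joint would pass 70% of its speed; a pose out of reach is approached as far as the arm can. A call with a number of a shift or a turn outside -1 to 1 is refused whole. A call with a gripper value outside its range is refused whole. "gripper" is the opening in per cent of the stroke, from 0 (shut) to 100 (fully open), set as the call begins (left out, the last holds). The fingers move at their own pace and stop on an object; the grip force is fixed at half the most. Time passes only in rows, so rows that do not move let the fingers close, or fill a call up. It gives the time, the measured TCP pose, the force, the opening and the grip force at its end, in the units of the state.
- bot.get_obs(): the state, without advancing time (a new reading comes with each control period).
- bot.capture(name): name is "side" or "top"; returns the picture (400x640x3 uint8, blue, green, red); there is no depth.
- bot.get_calibration(name): a dict with "vfov" (degrees; the focal length in pixels is half the picture's height over the tangent of half this angle, whatever the lens; pixels are square), "cx", "cy" (the principal point, pixels), "eye" and "rotation" of the camera in the world. Camera axes: x right, y down, z forward; pixel columns grow to the right and rows downward; lengths in mm; the calibration is good to about 2 mm. A picture is of the moment at which its call begins. get_calibration takes no time and is no camera call.
- bot.close_job(): hands the job in; it is judged then, once.
The state is a dict: "time": time; "joint_positions": joint angles; "dq": joint speeds; "tau": joint torques, N m; "tool_pos": TCP position; "tcp_rot": TCP orientation; "contact_force": force on the tool from outside, world axes, zero at the start; "moment": the same for the moment, N m; "grip_width": finger opening in mm; "finger_force": force on a finger pad.
Only numpy, scipy, OpenCV 4.12 (cv2) and the standard library are available. Lean on these libraries where they do the work, as an engineer would, in place of code of your own. Each camera call takes 0.05 s, during which the arm holds its last target. There are 200 camera calls.

### The job

Set the lidded sample cup upright on the base of the ratchet clamp, between its two jaws, and let go of it. Then squeeze the clamp's two trigger paddles together and let them spring back, again and again, until the sliding jaw holds the cup firmly against the fixed jaw: its spring cushion pressed in about half way. Stop there: not a click further, and never crush the cup by pressing the cushion to the end of its travel, and leave the open cup, the dropper bottle and the tape roll alone.

Things in the scene. Friction and masses are not known exactly. Their poses are not given: they have to be found in the camera images.
- clamp: Bench ratchet clamp fixed on the worktop; aluminium base plate 262 x 92 x 8 mm. Origin: underside of the base, 140 mm from its rear end, 122 mm from its front end. x runs along the bar from the black ratchet housing towards the fixed jaw, z up.
- slideway (a point): Fixed point on the clamp, 34 mm above the worktop, at its origin. The sliding jaw (60 mm wide, top 55 mm above the worktop) moves here along x. Its place is not measured: at first its front is 14 to 30 mm short of a cup held in the fixed jaw. Its front is a cushion on springs: 20 mm travel, 1 N per mm. The cup should end held with about 10 N (7 to 13 N); 20 N crushes it.
- housing_top (a point): Top centre of the ratchet housing (72 x 80 mm, 54 mm above the worktop, 97 mm along -x). Each full squeeze of the trigger moves the bar and sliding jaw one tooth, 5 mm, towards the fixed jaw and the ratchet keeps it; it cannot be let back. A squeeze that stops short gains nothing. Once the cup is against the fixed jaw, each click adds about 5 N. The toothed bar sticks out up to 45 mm behind.
- fixed_jaw: Fixed jaw at the +x end of the clamp: aluminium block 62 mm wide, top 56 mm above the worktop, with two rubber faces forming a shallow upright V towards the sliding jaw. Origin on its centre plane on the base plate's top, 82 mm along the clamp's x, where the rubber begins. A cup held in the V has its axis 58 mm along the clamp's x.
- nest (a point): Point on the base plate's top (8 mm above the worktop) over which the cup's foot should be set: between the jaws on the clamp's centre line, 53 mm along its x, 5 mm short of being seated in the fixed jaw. Fingers fit beside the cup along the clamp's y (the base plate reaches 46 mm to each side).
- trigger_mid (a point): Midpoint between the two grey trigger paddles, half-way up them (85 mm above the worktop, 100 mm along the clamp's -x). Paddles: 24 mm along x, 8 mm thick, standing 55 to 107 mm above the worktop; outer faces 50 mm apart along the clamp's y at rest, 36 mm fully squeezed. They are geared together and move in equally; squeeze them across y here.
- trigger (a joint): Travel of each paddle in m: 0 at rest, 0.0072 fully squeezed; under load the click comes at about 0.006. Return springs: 2 N per paddle at rest, 3.6 N at the end. Each paddle also feels about 0.7 N for each N on the cup. A squeeze of 13 to 15 N per paddle clicks until the cup is held with 9 to 10 N, then stops short (below 0.0055 m). Stronger squeezes can click past that.
- sample_cup: The lidded sample cup to be clamped: clear plastic, tapered, 59 mm across the lid (its widest part, the top 9 mm), about 44 mm at the foot, 45 mm high, 40 to 85 g, filled. Origin: centre of its underside; z is its axis.
- cup_mid (a point): Centre of the lidded sample cup, 22.5 mm above its underside, on its axis.
- open_cup: Bystander: smaller empty clear cup without lid, 55 mm across, 42 mm high. Origin: centre of its underside.
- tall_dropper: Bystander: white dropper bottle, 33 mm across, 67 mm high. Origin: centre of its underside.
- tape: Bystander: roll of white label tape lying flat, 67 mm across, 19 mm high. Origin: centre of its underside.
Not all that is in view belongs to the job. What is shaped like the sample_cup but purple is not meant.

How it is judged:
By the outcome, as a careful person would: the job done as asked, in the order asked, and still so for the second after the job is handed in, with the robot touching nothing.
It also fails if it takes over 67 s, if anything falls off the work surface, if the arm or the gripper's body presses on something with over 40 N, if the wrist force passes 120 N, or if a joint passes its speed limit or range.

## Working session

There is one attempt and no reset: what is moved stays moved. The work goes in short steps, Python scripts to look and compute and a tool call to move; the robot and the scene stay as the last step left them, time stands still between calls to the robot, and variables do not carry over. Pictures are saved under pics/ and viewed, at most 10 in all, crops included, and the job is handed in when it is done.

Besides the shell and the picture viewer there is one more tool, called after ">>>" as name([rows], argument=value, ...), one row to a line, values as JSON. jog_arm: Moves the arm, as the interface text tells. Shift numbers are shares of 80 mm and turn numbers shares of 0.1 rad, none past 1 either way. Its arguments: {"type":"object","properties":{"targets":{"type":"array","items":{"type":"object","properties":{"xyz":{"type":"array","items":{"type":"number"}},"spin":{"type":"number"}}}},"gripper":{"type":"number"}},"required":["targets"]}

```bash
mkdir -p pics; ls; python3 - <<'E'
from plant import bot
import cv2,json
for n in("side","top"):
    im=bot.capture(n);cv2.imwrite(f"pics/{n}0.png",im)
    print(n,bot.get_calibration(n))
print(bot.get_obs())
E
```

```text
pics
side {'vfov': 43.194789717509295, 'cx': 318.69554772066294, 'cy': 200.65553953865793, 'eye': array([  401.82892752, -1322.67401325,   752.93860779]), 'rotation': array([-2.05391824,  0.01645558, -0.09670672])}
top {'vfov': 57.41403358713292, 'cx': 320.3123532943807, 'cy': 198.88256472048448, 'eye': array([ 401.7938343 ,  -81.30612715, 1040.31577878]), 'rotation': array([-3.01866314, -0.00891512, -1.54946937])}
{'time': 0.1, 'joint_positions': array([ 1.16596288e+00,  3.42672222e-01,  1.52489053e+00, -1.79846708e-05,
        1.27544566e+00, -1.45976916e-01]), 'dq': array([-0.00230531, -0.00134467, -0.00211837, -0.00053589, -0.000225  ,
       -0.0014619 ]), 'tau': array([ 1.25559502e-03, -4.32011926e+01, -2.44689399e+01,  7.18355994e-02,
        5.26324112e-02, -4.84924237e-05]), 'tool_pos': array([134.21424116, 507.17789925, 226.11533327]), 'tcp_rot': array([-3.14018945e+00, -1.88919335e-04,  2.88274124e+00]), 'contact_force': array([ 0.24984064,  0.35035581, -0.98701461]), 'moment': array([-0.01550858,  0.01235334, -0.02615914]), 'finger_force': 0.0, 'grip_width': 91.47709434121282}
```

View pics/side0.png

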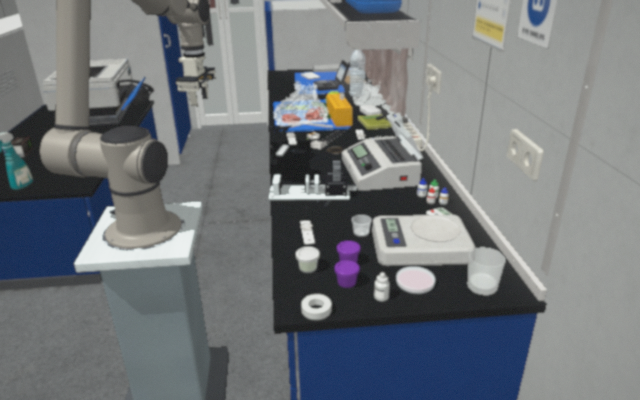

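View pics/top0.png

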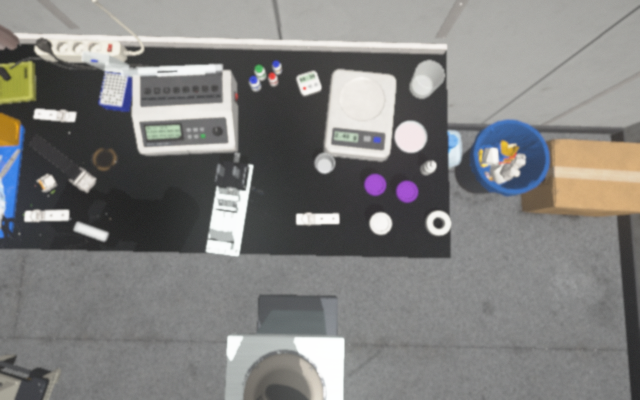

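The side view shows the robot, with the clamp at about (310,190). The top view shows the clamp with its black housing at (234,172) and its fixed jaw at (222,240), so its x points towards the robot.

Things that could be taken for the sample cup:
- White lidded cup: side (308,260), top (380,223). This is my choice.
- Open cup: side (361,225), top (324,162).
- Purple cups: top (375,184) and (407,191).
- Dropper: top (428,168).
- Tape: top (438,223).

Next I check the choice in a crop and measure.

```bash
cat > h.py <<'E'
import numpy as np,cv2
from scipy.spatial.transform import Rotation as Ro
from plant import bot
def cam(n):
    c=bot.get_calibration(n);f=200/np.tan(np.radians(c['vfov']/2))
    return f,c['cx'],c['cy'],np.array(c['eye']),Ro.from_euler('xyz',c['rotation']).as_matrix()
def ray(n,p):
    f,cx,cy,e,R=cam(n);d=R@np.array([(p[0]-cx)/f,(p[1]-cy)/f,1]);return e,d/np.linalg.norm(d)
def plane(n,p,z):
    e,d=ray(n,p);return e+d*(z-e[2])/d[2]
def proj(n,X):
    f,cx,cy,e,R=cam(n);q=R.T@(np.array(X)-e);return np.array([cx+f*q[0]/q[2],cy+f*q[1]/q[2]])
def tri(ps,pt):
    (a,u),(b,v)=ray("side",ps),ray("top",pt)
    s=np.linalg.lstsq(np.c_[u,-v],b-a,rcond=None)[0];P,Q=a+s[0]*u,b+s[1]*v
    return (P+Q)/2,np.linalg.norm(P-Q)
def blob(im,box,lo,k=0):
    x0,y0,x1,y1=box;m=(im[y0:y1,x0:x1].min(2)>lo).astype(np.uint8)
    c=max(cv2.findContours(m,0,cv2.CHAIN_APPROX_NONE)[0],key=cv2.contourArea)+[x0,y0]
    return c.astype(np.float32)
E
python3 - <<'E'
from h import *
s=cv2.imread("pics/side0.png");t=cv2.imread("pics/top0.png")
r=lambda im,b,k:cv2.resize(im[b[1]:b[3],b[0]:b[2]],None,fx=k,fy=k,interpolation=cv2.INTER_CUBIC)
a=np.hstack([r(t,(195,145,265,260),5)[:, :350],r(s,(262,165,362,280),4.0).__class__ and cv2.copyMakeBorder(r(s,(262,165,362,280),4),0,115,0,0,0)])
cv2.imwrite("pics/crop1.png",a);print(a.shape)
c=blob(t,(365,208,396,240),120);(u,v),rad=cv2.minEnclosingCircle(c);x,y,w,h=cv2.boundingRect(c.astype(int));print("top cup",u,v,rad,w,h)
for z in (0,45):print(plane("top",(u,v),z))
c2=blob(s,(290,243,325,275),110);x,y,w,h=cv2.boundingRect(c2.astype(int));print("side cup",x,y,w,h)
for q in range(y,y+h):
    e=c2[c2[:,0,1]==q][:,0,0];print(q,e.min(),e.max(),end='; ')
cb=blob(t,(200,150,260,258),120);rc=cv2.minAreaRect(cb);print(rc);
for p in cv2.boxPoints(rc):print(p,plane("top",p,8)[:2])
E
```

```text
(575, 750, 3)
top cup 380.375 222.953125 11.672142028808594 24 23
[ 465.20169794 -260.53747548    0.        ]
[ 462.45892125 -252.78462693   45.        ]
side cup 295 246 25 26
246 304.0 311.0; 247 301.0 314.0; 248 299.0 316.0; 249 298.0 317.0; 250 297.0 318.0; 251 296.0 318.0; 252 295.0 319.0; 253 295.0 319.0; 254 295.0 319.0; 255 295.0 319.0; 256 296.0 318.0; 257 296.0 318.0; 258 296.0 317.0; 259 297.0 317.0; 260 298.0 316.0; 261 298.0 316.0; 262 299.0 316.0; 263 299.0 316.0; 264 299.0 316.0; 265 299.0 315.0; 266 299.0 315.0; 267 300.0 315.0; 268 300.0 315.0; 269 300.0 314.0; 270 302.0 313.0; 271 303.0 311.0; ((229.5, 210.5), (93.0, 59.0), 90.0)
[200. 164.] [622.73915158 260.03739846]
[259. 164.] [626.68399459  90.78524622]
[259. 257.] [362.37574548  79.70938137]
[200. 257.] [358.92737133 243.76984495]
```

View pics/crop1.png

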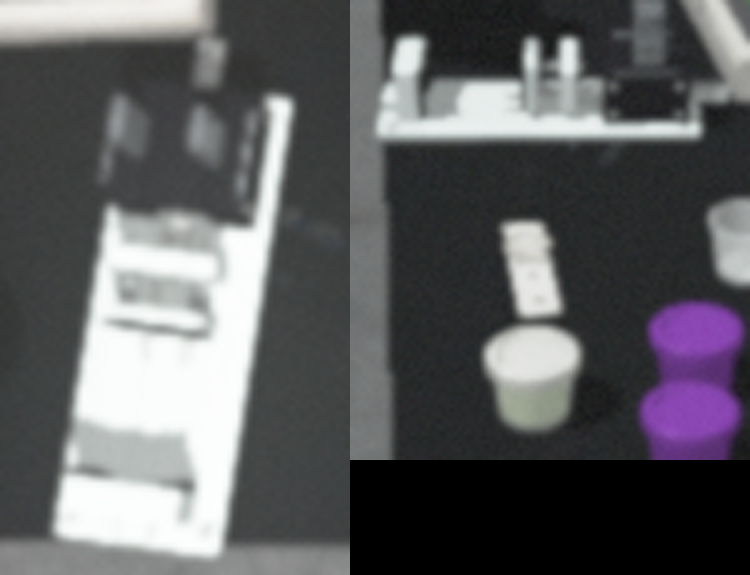

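The crop confirms the choice: an off-white lidded cup at side (307,258). In the top crop, the clamp's front edge runs from (206,252) to (239,256) and its rear right corner is at (253,164). The paddles stand on the housing.

```bash
python3 - <<'E'
from h import *
s=cv2.imread("pics/side0.png");t=cv2.imread("pics/top0.png")
g=t.min(2).astype(float)
def cross(a,th): # last subpixel falling crossing
    i=np.where((a[:-1]>=th)&(a[1:]<th))[0][-1];return i+(a[i]-th)/(a[i]-a[i+1])
R=[(215+cross(g[r,215:262],130),r) for r in range(168,252,2)]
F=[(c,235+cross(g[235:262,c],165)) for c in range(209,237)]
fit=lambda p:cv2.fitLine(np.float32(p),cv2.DIST_HUBER,0,.01,.01).ravel()
PR=np.array([plane("top",(u,v),8) for u,v in R]);PF=np.array([plane("top",(u,v),8) for u,v in F])
a=fit(PR[:,:2]);b=fit(PF[:,:2]);print(a,b)
d=a[:2]*(-np.sign(a[0]))  # clamp x towards robot
yv=np.array([-d[1],d[0]])
n=np.array([b[1],-b[0]]) ;k=np.dot(b[2:]-a[2:],n)/np.dot(d,n);corner=a[2:]+k*d
print("yaw",np.arctan2(d[1],d[0]),"front edge dir",np.arctan2(b[1],b[0]),"corner",corner)
# right edge in top = -y world; sign of clamp y
print("clamp y axis",yv)
rowtop=[r for r in range(150,175) if g[r,253]>130];print("rear row",rowtop[:1])
rc=plane("top",(253.4,rowtop[0]-.5),8)[:2];print("len",np.dot(corner-rc,d))
org=corner-122*d-46*yv*np.sign(np.dot(yv,[0,-1]))
print("origin",org)
for nm,o,h in(("nest",53,8),("jaw",82,8),("trig",-100,85)):
    P=np.r_[org+o*d,h];print(nm,P,"px",proj("top",P),proj("side",P))
print("corner tri",tri((269.3,198.5),proj("top",np.r_[corner,8])),"rear",tri((349.5,198),(253.6,rowtop[0]-.5)))
for v in (252,253):print("lid tri",tri((307.3,v),(380.4,223)))
print("lid 2 rows: width",25*np.linalg.norm(plane("side",(307,253),45)-plane("side",(308,253),45)))
print("lid z45 top",plane("top",(380.4,223),43), proj("side",[463,-253,45]),proj("side",[463,-253,0]))
r=lambda im,b,k:cv2.resize(im[b[1]:b[3],b[0]:b[2]],None,fx=k,fy=k,interpolation=cv2.INTER_CUBIC)
cv2.imwrite("pics/pad.png",np.hstack([r(t,(210,145,260,195),8),r(s,(310,140,360,190),8)]))
E
```

```text
[ 9.93968785e-01 -1.09663501e-01  5.20425476e+02  1.17951744e+02] [1.16672926e-01 9.93170381e-01 3.66088409e+02 1.77680191e+02]
yaw 3.0317082 front edge dir 1.4538571 corner [361.13632 135.52594]
clamp y axis [-0.1096635 -0.9939688]
rear row [166]
len 262.3679174773529
origin [487.44503355 167.86956024]
nest [434.76468611 173.68172598   8.        ] px [226.63518846 230.24409949] [288.59123115 190.92502304]
jaw [405.93959379 176.86196709   8.        ] px [224.95547332 240.53412879] [279.8256983 191.002448 ]
trig [586.84191465 156.90320969  85.        ] px [228.86509081 171.84161884] [334.89817315 169.1600336 ]
corner tri (array([365.75922202, 136.4497599 ,   3.4449615 ]), np.float64(9.597166764515736)) rear (array([625.47633341, 107.0325753 ,   2.70878726]), np.float64(4.7418551795345))
lid tri (array([ 463.64305061, -252.87837038,   45.06452898]), np.float64(2.624325431631307))
lid tri (array([ 463.67067353, -253.33960579,   42.36486707]), np.float64(2.3516196336575157))
lid 2 rows: width 63.09248352175819
lid z45 top [ 462.45422633 -253.19776672   43.        ] [306.53467191 252.12270428] [307.01866582 266.80100374]
```

View pics/pad.png

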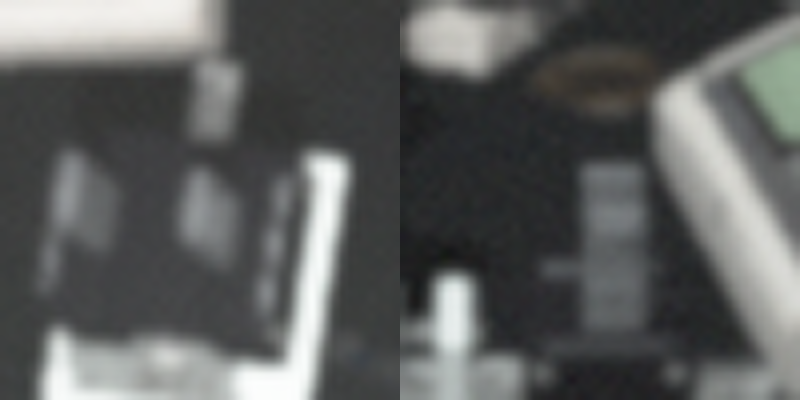

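The left half of this picture shows the paddle tops at about top (218,169) and (234,171). The right half shows the paddle at side (337,160–181). The lid triangulates to (463.5,-253,44), and the plate length comes to 262 mm; both match the text. Moving to the cup.

>>> jog_arm([
  {"xyz": [-0.4, -0.5, 0], "spin": -0.75},
  {"xyz": [-0.5, -0.5, 0], "spin": -0.75},
  {"xyz": [-0.5, -0.5, 0], "spin": 0},
  {"xyz": [-0.5, -0.5, 0], "spin": 0},
  {"xyz": [-0.5, -0.5, 0], "spin": 0},
  {"xyz": [-0.5, -0.5, 0], "spin": 0},
  {"xyz": [-0.5, -0.5, 0], "spin": 0},
  {"xyz": [-0.5, -0.5, 0], "spin": 0},
  {"xyz": [-0.5, -0.5, 0], "spin": 0},
  {"xyz": [-0.5, -0.5, 0], "spin": 0},
], gripper=100)

```text
time: 1.35
tool_pos: [471.2, 59.5, 226.5]
tcp_rot: [3.141, -0.0, 3.032]
contact_force: [1.0, -0.1, -0.1]
grip_width: 92.1
finger_force: 0.0
```

>>> jog_arm([
  {"xyz": [0, -0.6, 0], "spin": 0},
  {"xyz": [0, -0.6, 0], "spin": 0},
  {"xyz": [0, -0.6, 0], "spin": 0},
  {"xyz": [0, -0.6, 0.1], "spin": 0},
  {"xyz": [0, -0.6, 0.2], "spin": 0},
  {"xyz": [0, -0.5, 0.4], "spin": 0},
  {"xyz": [0, -0.3, 0.4], "spin": 0},
  {"xyz": [0, 0, 0.2], "spin": 0},
  {"xyz": [0, 0, 0], "spin": 0},
  {"xyz": [0, 0, 0], "spin": 0},
])

```text
time: 2.6
tool_pos: [437.8, -241.0, 123.3]
tcp_rot: [-3.141, 0.001, 3.033]
contact_force: [0.3, 0.2, 0.3]
grip_width: 91.9
finger_force: 0.0
```

>>> jog_arm([
  {"xyz": [-0.17, -0.06, 0], "spin": 0},
  {"xyz": [-0.17, -0.055, 0], "spin": 0},
  {"xyz": [0, 0, 0.2], "spin": 0},
  {"xyz": [0, 0, 0.2], "spin": 0},
  {"xyz": [0, 0, 0.2], "spin": 0},
  {"xyz": [0, 0, 0.2], "spin": 0},
  {"xyz": [0, 0, 0.2], "spin": 0},
  {"xyz": [0, 0, 0.2], "spin": 0},
  {"xyz": [0, 0, 0.11], "spin": 0},
  {"xyz": [0, 0, 0], "spin": 0},
])

```text
time: 3.85
tool_pos: [463.1, -252.9, 17.2]
tcp_rot: [3.141, -0.001, 3.033]
contact_force: [0.5, -0.2, -0.0]
grip_width: 91.8
finger_force: 0.0
```

>>> jog_arm([
  {"xyz": [0, 0, 0], "spin": 0},
  {"xyz": [0, 0, 0], "spin": 0},
  {"xyz": [0, 0, 0], "spin": 0},
  {"xyz": [0, 0, 0], "spin": 0},
  {"xyz": [0, 0, 0], "spin": 0},
  {"xyz": [0, 0, 0], "spin": 0},
  {"xyz": [0, 0, 0], "spin": 0},
  {"xyz": [0, 0, 0], "spin": 0},
  {"xyz": [0, 0, 0], "spin": 0},
  {"xyz": [0, 0, 0], "spin": 0},
], gripper=55)

```text
time: 5.1
tool_pos: [463.6, -253.0, 18.1]
tcp_rot: [3.142, 0.0, 3.033]
contact_force: [0.2, 1.4, 5.5]
grip_width: 57.3
finger_force: 30.0
```

>>> jog_arm([
  {"xyz": [0, 0, -0.1], "spin": 0},
  {"xyz": [0, 0, -0.3], "spin": 0},
  {"xyz": [0, 0, -0.4], "spin": 0},
  {"xyz": [0, 0, -0.5], "spin": 0},
  {"xyz": [0.1, 0.2, -0.2], "spin": 0},
  {"xyz": [0.1, 0.4, 0], "spin": 0},
  {"xyz": [0.1, 0.5, 0], "spin": 0},
  {"xyz": [0.1, 0.5, 0], "spin": 0},
  {"xyz": [0.1, 0.5, 0], "spin": 0},
  {"xyz": [0.1, 0.5, 0], "spin": 0},
])

```text
time: 6.35
tool_pos: [438.0, -40.1, 138.1]
tcp_rot: [-3.141, 0.0, 3.032]
contact_force: [1.5, 0.9, -0.1]
grip_width: 57.6
finger_force: 30.0
```

>>> jog_arm([
  {"xyz": [0.1, 0.5, 0], "spin": 0},
  {"xyz": [0.1, 0.5, 0], "spin": 0},
  {"xyz": [0.1, 0.5, 0], "spin": 0},
  {"xyz": [0.04, 0.5, 0], "spin": 0},
  {"xyz": [0, 0.4, 0], "spin": 0},
  {"xyz": [0, 0.2, 0], "spin": 0},
  {"xyz": [0, 0.06, 0], "spin": 0},
  {"xyz": [0, 0, 0], "spin": 0},
  {"xyz": [0, 0, 0], "spin": 0},
  {"xyz": [0, 0, 0], "spin": 0},
])

```text
time: 7.6
tool_pos: [434.4, 172.7, 138.0]
tcp_rot: [-3.142, -0.0, 3.032]
contact_force: [0.2, -0.0, -1.3]
grip_width: 57.3
finger_force: 30.0
```

```bash
python3 - <<'E'
from h import *
s=bot.capture("side");t=bot.capture("top");cv2.imwrite("pics/side1.png",s);cv2.imwrite("pics/top1.png",t)
r=lambda im,b,k:cv2.resize(im[b[1]:b[3],b[0]:b[2]],None,fx=k,fy=k,interpolation=cv2.INTER_CUBIC)
cv2.imwrite("pics/c2.png",np.hstack([r(t,(190,145,270,265),5),r(s,(262,115,342,235),5)]))
print(bot.get_obs()['tool_pos'])
E
```

```text
[434.46061897 172.93180737 137.97209585]
```

View pics/c2.png

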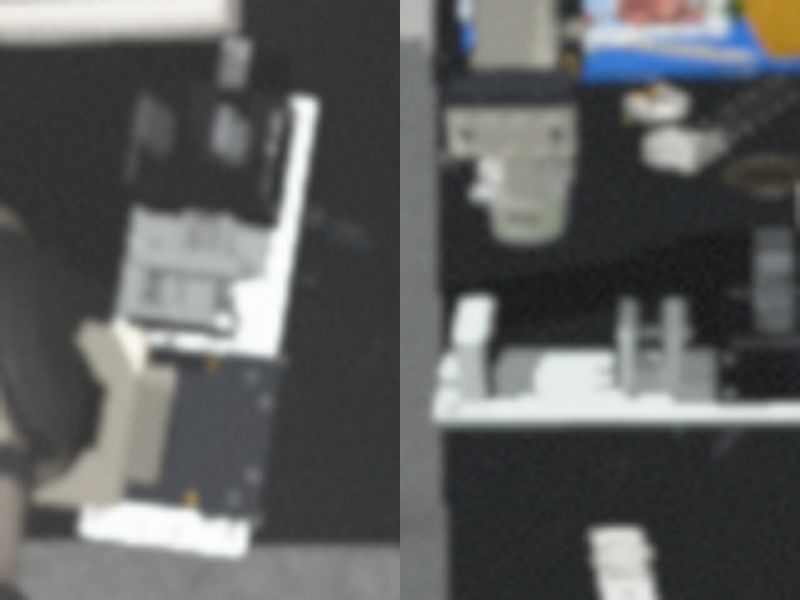

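The cup hangs straight in the gripper, with its foot at side (288,163). The nest is clear. The cushion plate is at side col 306–309, with the jaw body behind it at 315–319.

```bash
python3 - <<'E'
from h import *
s=cv2.imread("pics/side1.png")
print("corner",proj("side",[361.1,135.5,8]),proj("side",[361.1,135.5,0]),"rear",proj("side",[621.6,106.8,8]),proj("side",[621.6,106.8,0]))
print("cup foot",proj("side",[434.5,172.9,120]),"low",proj("side",[434.5,172.9,125]),"pad",proj("side",[586.8,156.9,85]))
g=s.min(2).astype(float)
for r in (195,196,197,198): 
    a=g[r,262:280];print(r,a.astype(int))
for r in (154,157,160): print(r,g[r,276:300].astype(int))
print(g[190:206,290].astype(int), g[190:206,340].astype(int))
for r in (196,197):print(g[r,340:356].astype(int))
for z in (0,8):print(z,proj("side",[434,127.6,z]))
E
```

```text
corner [266.27207146 197.50352838] [266.43209754 199.702297  ] rear [347.6140298 196.7991666] [347.58887275 199.00633116]
cup foot [286.97382437 159.71937995] low [286.90240543 158.27428488] pad [334.88539993 169.16114562]
195 [117 115 113 113 116 120 153 201 222 222 216 212 209 206 206 205 204 202]
196 [115 115 114 112 117 124 159 208 222 217 211 208 219 222 224 223 224 224]
197 [114 117 117 117 121 125 161 205 218 213 207 213 220 225 226 225 225 226]
198 [117 116 117 117 119 123 153 182 195 196 191 194 200 202 202 203 203 204]
154 [121 147 164 172 176 167 164 157 151 145 145 143 141 136 136 136 138 136
 123  93  60  42  40  43]
157 [ 41  42  52  80 119 140 141 140 135 134 134 135 134 133 134 133 130 126
 107  80  51  41  38  40]
160 [ 40  42  44  56  92 124 139 141 142 138 135 134 129 131 132 131 126 116
  91  60  44  41  40  40]
[225 227 226 222 226 230 233 230 206 150  94  56  40  43  41  37] [ 31  32  37  37  65 139 205 221 194 133  74  44  39  37  40  41]
[205 205 206 200 190 176 184 202 195 148  82  43  34  30  33  28]
[221 220 219 218 213 206 208 215 201 150  88  46  35  34  34  36]
0 [289.09132336 199.48926416]
8 [288.98289345 197.28826645]
```

```bash
python3 - <<'E'
from h import *
t=cv2.imread("pics/top1.png");g=t.min(2).astype(float)
for c in (232,235,238):
    print(c,"rows 208-222",g[208:222,c].astype(int),"rows 240-254",g[240:254,c].astype(int))
for z in (205,215,225):
    print(z,[plane("top",(c,r),z)[:2].round(1) for c,r in((235,216),(235,247.5))])
print(g[225,225:255].astype(int), g[237,225:255].astype(int))
E
```

```text
232 rows 208-222 [180 171 139 125 169 211 209 163 105  76  76  81  82  80] rows 240-254 [ 80  79  80  79  78  78  83  96 144 209 242 250 252 251]
235 rows 208-222 [202 214 191 153 169 216 218 169 111  83  77  76  77  79] rows 240-254 [ 80  78  82  89  93  93  87  98 141 198 227 235 242 249]
238 rows 208-222 [229 227 232 238 244 246 234 186 118  84  79  83  83  80] rows 240-254 [ 87  81  81  83  89  86  86  86 121 178 222 236 239 239]
205 [array([461.3, 107.7]), array([390. , 104.1])]
215 [array([460.6, 105.4]), array([390.1, 101.9])]
225 [array([459.9, 103.1]), array([390.3,  99.6])]
[ 84  78  78  79  77  79  78  77  77  78  77  77  78  78  78  79  89 103
 105  87  66  59  57  57  56  55  55  55  55  55] [77 80 79 78 80 78 79 80 79 77 78 80 80 79 82 82 79 74 65 59 56 57 58 57
 56 55 54 54 55 55]
```

>>> jog_arm([
  {"xyz": [-0.037, 0.01, 0], "spin": 0},
  {"xyz": [0, 0, 0.2], "spin": 0},
  {"xyz": [0, 0, 0.2], "spin": 0},
  {"xyz": [0, 0, 0.2], "spin": 0},
  {"xyz": [0, 0, 0.2], "spin": 0},
  {"xyz": [0, 0, 0.2], "spin": 0},
  {"xyz": [0, 0, 0.2], "spin": 0},
  {"xyz": [0, 0, 0.1], "spin": 0},
  {"xyz": [0, 0, 0.05], "spin": 0},
  {"xyz": [0, 0, 0], "spin": 0},
])

```text
time: 8.95
tool_pos: [437.5, 173.9, 30.0]
tcp_rot: [3.141, 0.0, 3.033]
contact_force: [0.1, -0.5, 0.7]
grip_width: 57.2
finger_force: 30.0
```

```bash
python3 - <<'E'
from h import *
s=bot.capture("side");cv2.imwrite("pics/side2.png",s)
cv2.imwrite("pics/c3.png",cv2.resize(s[140:210,262:357],None,fx=8,fy=8,interpolation=cv2.INTER_CUBIC))
o=bot.get_obs();print(o['tool_pos'],o['contact_force'])
E
```

```text
[437.69508491 173.93124465  30.2416693 ] [-0.51200313  0.51542851 -0.48968097]
```

View pics/c3.png

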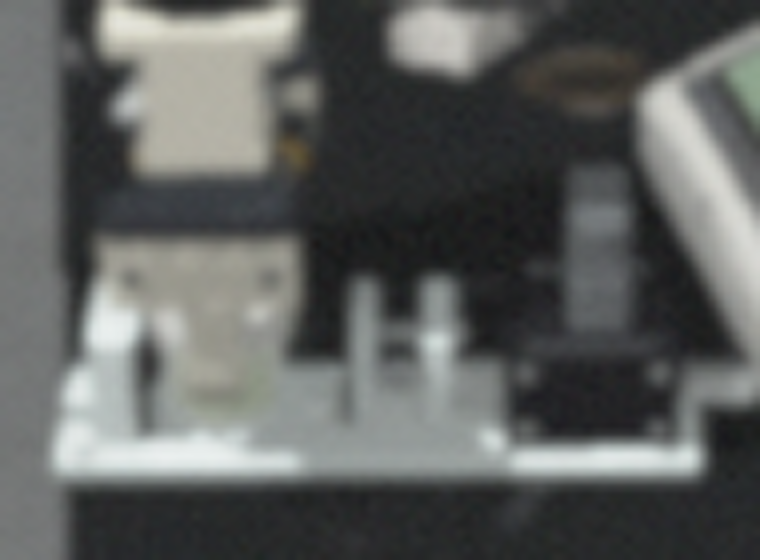

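The cup is centred at side col 290.5, which is where the nest should appear, and it is clear of both jaws. Lowering it the last 4 mm.

>>> jog_arm([
  {"xyz": [0, 0, 0.015], "spin": 0},
  {"xyz": [0, 0, 0.015], "spin": 0},
  {"xyz": [0, 0, 0.01], "spin": 0},
  {"xyz": [0, 0, 0.01], "spin": 0},
  {"xyz": [0, 0, 0], "spin": 0},
  {"xyz": [0, 0, 0], "spin": 0},
  {"xyz": [0, 0, 0], "spin": 0},
  {"xyz": [0, 0, 0], "spin": 0},
  {"xyz": [0, 0, 0], "spin": 0},
  {"xyz": [0, 0, 0], "spin": 0},
])

```text
time: 10.25
tool_pos: [437.4, 173.9, 26.1]
tcp_rot: [3.141, 0.0, 3.033]
contact_force: [-1.4, -1.0, 4.7]
grip_width: 57.2
finger_force: 30.0
```

>>> jog_arm([
  {"xyz": [0, 0, 0], "spin": 0},
  {"xyz": [0, 0, 0], "spin": 0},
  {"xyz": [0, 0, 0], "spin": 0},
  {"xyz": [0, 0, 0], "spin": 0},
  {"xyz": [0, 0, 0], "spin": 0},
  {"xyz": [0, 0, -0.05], "spin": 0},
  {"xyz": [0, 0, -0.1], "spin": 0},
  {"xyz": [0, 0, -0.4], "spin": 0},
  {"xyz": [0, 0, -0.6], "spin": 0},
  {"xyz": [0, 0, -0.6], "spin": 0},
], gripper=100)

```text
time: 11.5
tool_pos: [437.2, 173.8, 167.9]
tcp_rot: [3.141, 0.0, 3.033]
contact_force: [0.8, 0.1, 0.2]
grip_width: 92.0
finger_force: 0.0
```

>>> jog_arm([
  {"xyz": [-0.1, 0, 0], "spin": 0},
  {"xyz": [-0.3, 0, 0], "spin": 0},
  {"xyz": [-0.4, 0, 0], "spin": 0},
  {"xyz": [-0.4, 0, 0], "spin": 0},
  {"xyz": [-0.4, 0, 0], "spin": 0},
  {"xyz": [-0.3, 0, 0], "spin": 0},
  {"xyz": [0, 0, 0], "spin": 0},
  {"xyz": [0, 0, 0], "spin": 0},
  {"xyz": [0, 0, 0], "spin": 0},
  {"xyz": [0, 0, 0], "spin": 0},
])

```text
time: 12.75
tool_pos: [588.0, 157.5, 166.2]
tcp_rot: [3.141, 0.0, 3.033]
contact_force: [0.6, -0.1, 0.6]
grip_width: 91.7
finger_force: 0.0
```

```bash
python3 - <<'E'
from h import *
s=bot.capture("side");t=bot.capture("top");cv2.imwrite("pics/side3.png",s)
r=lambda im,b,k:cv2.resize(im[b[1]:b[3],b[0]:b[2]],None,fx=k,fy=k,interpolation=cv2.INTER_CUBIC)
cv2.imwrite("pics/c4.png",np.hstack([r(t,(200,150,260,260),5),r(s,(265,100,360,210),5)]))
o=bot.get_obs();print(o['tool_pos'],o['contact_force'])
E
```

```text
[588.25286179 157.4928354  166.20659151] [-0.63342542  0.1618457  -0.02398984]
```

View pics/c4.png

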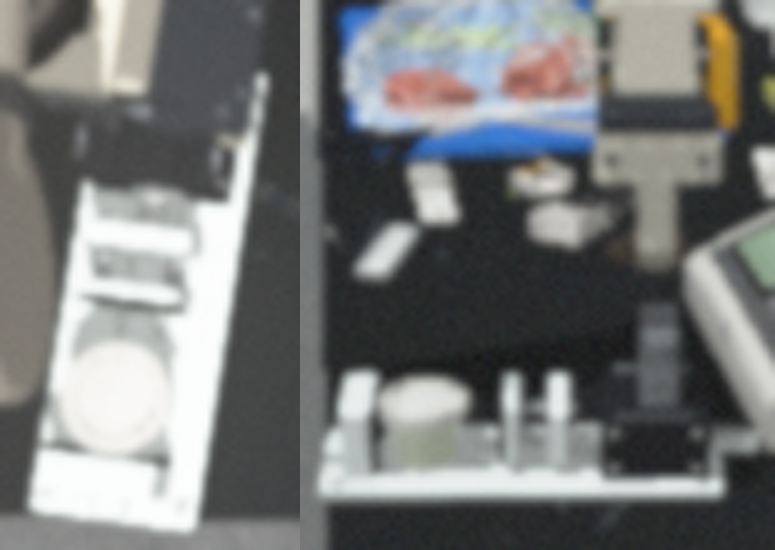

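The cup stands upright, released and near the fixed jaw. The finger is at side col 336, in line with the paddle at 336.5. Lowering over the paddles, then a light partial squeeze.

>>> jog_arm([
  {"xyz": [0, -0.005, 0.1], "spin": 0},
  {"xyz": [0, 0, 0.2], "spin": 0},
  {"xyz": [0, 0, 0.2], "spin": 0},
  {"xyz": [0, 0, 0.2], "spin": 0},
  {"xyz": [0, 0, 0.2], "spin": 0},
  {"xyz": [0, 0, 0.2], "spin": 0},
  {"xyz": [0, 0, 0.15], "spin": 0},
  {"xyz": [0, 0, 0], "spin": 0},
  {"xyz": [0, 0, 0], "spin": 0},
  {"xyz": [0, 0, 0], "spin": 0},
], gripper=75)

```text
time: 14.1
tool_pos: [589.0, 157.0, 66.7]
tcp_rot: [3.141, 0.001, 3.033]
contact_force: [0.1, 0.1, -0.7]
grip_width: 68.9
finger_force: 0.0
```

>>> jog_arm([
  {"xyz": [0, 0, 0], "spin": 0},
  {"xyz": [0, 0, 0], "spin": 0},
  {"xyz": [0, 0, 0], "spin": 0},
  {"xyz": [0, 0, 0], "spin": 0},
  {"xyz": [0, 0, 0], "spin": 0},
  {"xyz": [0, 0, 0], "spin": 0},
  {"xyz": [0, 0, 0], "spin": 0},
  {"xyz": [0, 0, 0], "spin": 0},
  {"xyz": [0, 0, 0], "spin": 0},
  {"xyz": [0, 0, 0], "spin": 0},
], gripper=47)

```text
time: 15.35
tool_pos: [589.0, 159.8, 66.2]
tcp_rot: [3.137, 0.002, 3.033]
contact_force: [1.6, 12.0, -1.4]
grip_width: 43.1
finger_force: 5.8
```

The paddles push the arm towards +y by 12 N, so I recentre in small steps.

>>> jog_arm([
  {"xyz": [0, 0.02, 0], "spin": 0},
  {"xyz": [0, 0.02, 0], "spin": 0},
  {"xyz": [0, 0, 0], "spin": 0},
  {"xyz": [0, 0, 0], "spin": 0},
  {"xyz": [0, 0, 0], "spin": 0},
  {"xyz": [0, 0, 0], "spin": 0},
  {"xyz": [0, 0, 0], "spin": 0},
  {"xyz": [0, 0, 0], "spin": 0},
  {"xyz": [0, 0, 0], "spin": 0},
  {"xyz": [0, 0, 0], "spin": 0},
], gripper=47)

```text
time: 16.6
tool_pos: [589.0, 160.4, 66.2]
tcp_rot: [3.141, 0.001, 3.033]
contact_force: [0.4, 4.7, 4.0]
grip_width: 43.1
finger_force: 2.7
```

>>> jog_arm([
  {"xyz": [0, 0.012, 0], "spin": 0},
  {"xyz": [0, 0, 0], "spin": 0},
  {"xyz": [0, 0, 0], "spin": 0},
  {"xyz": [0, 0, 0], "spin": 0},
  {"xyz": [0, 0, 0], "spin": 0},
  {"xyz": [0, 0, 0], "spin": 0},
  {"xyz": [0, 0, 0], "spin": 0},
  {"xyz": [0, 0, 0], "spin": 0},
  {"xyz": [0, 0, 0], "spin": 0},
  {"xyz": [0, 0, 0], "spin": 0},
], gripper=40)

```text
time: 17.85
tool_pos: [589.0, 160.4, 66.1]
tcp_rot: [-3.141, 0.0, 3.033]
contact_force: [0.1, 1.5, 4.6]
grip_width: 36.4
finger_force: 6.4
```

>>> jog_arm([
  {"xyz": [0, 0, 0], "spin": 0},
  {"xyz": [0, 0, 0], "spin": 0},
  {"xyz": [0, 0, 0], "spin": 0},
  {"xyz": [0, 0, 0], "spin": 0},
  {"xyz": [0, 0, 0], "spin": 0},
  {"xyz": [0, 0, 0], "spin": 0},
  {"xyz": [0, 0, 0], "spin": 0},
  {"xyz": [0, 0, 0], "spin": 0},
  {"xyz": [0, 0, 0], "spin": 0},
  {"xyz": [0, 0, 0], "spin": 0},
], gripper=60)

```text
time: 19.1
tool_pos: [588.9, 161.1, 65.9]
tcp_rot: [3.142, 0.0, 3.033]
contact_force: [0.1, -0.9, 0.4]
grip_width: 55.1
finger_force: 0.0
```

```bash
cat > cu.py <<'E'
from h import *
import sys
s=bot.capture("side");cv2.imwrite(f"pics/s_{sys.argv[1]}.png",s)
g=s.min(2).astype(float)
for f in("pics/side3.png",f"pics/s_{sys.argv[1]}.png"):
    a=cv2.imread(f).min(2).astype(int)[176:182,296:326].mean(0);print(a.astype(int))
print(bot.get_obs()['time'])
E
python3 cu.py 1
```

```text
[176 151 111  68  40  34  30  35  62 129 193 208 172 113  71  61  70  99
 155 212 228 221 174 108  63  43  38  39  40  41]
[176 151 111  68  39  34  41  81 147 199 201 156  99  65  63  84 134 193
 223 225 201 148  89  52  38  38  38  38  39  41]
19.15
```

The jaw advanced 1.7 px, about 5 mm, so that was one click. Two more, then another look.

>>> jog_arm([
  {"xyz": [0, 0, 0], "spin": 0},
  {"xyz": [0, 0, 0], "spin": 0},
  {"xyz": [0, 0, 0], "spin": 0},
  {"xyz": [0, 0, 0], "spin": 0},
  {"xyz": [0, 0, 0], "spin": 0},
  {"xyz": [0, 0, 0], "spin": 0},
  {"xyz": [0, 0, 0], "spin": 0},
  {"xyz": [0, 0, 0], "spin": 0},
  {"xyz": [0, 0, 0], "spin": 0},
  {"xyz": [0, 0, 0], "spin": 0},
], gripper=40)

```text
time: 20.4
tool_pos: [588.9, 160.5, 65.9]
tcp_rot: [-3.141, -0.0, 3.033]
contact_force: [-1.2, -6.4, 0.6]
grip_width: 36.7
finger_force: 6.3
```

>>> jog_arm([
  {"xyz": [0, 0, 0], "spin": 0},
  {"xyz": [0, 0, 0], "spin": 0},
  {"xyz": [0, 0, 0], "spin": 0},
  {"xyz": [0, 0, 0], "spin": 0},
  {"xyz": [0, 0, 0], "spin": 0},
  {"xyz": [0, 0, 0], "spin": 0},
  {"xyz": [0, 0, 0], "spin": 0},
  {"xyz": [0, 0, 0], "spin": 0},
  {"xyz": [0, 0, 0], "spin": 0},
  {"xyz": [0, 0, 0], "spin": 0},
], gripper=60)

```text
time: 21.65
tool_pos: [588.9, 161.1, 65.9]
tcp_rot: [3.142, 0.0, 3.033]
contact_force: [-1.0, 0.6, 0.3]
grip_width: 55.1
finger_force: 0.0
```

>>> jog_arm([
  {"xyz": [0, 0, 0], "spin": 0},
  {"xyz": [0, 0, 0], "spin": 0},
  {"xyz": [0, 0, 0], "spin": 0},
  {"xyz": [0, 0, 0], "spin": 0},
  {"xyz": [0, 0, 0], "spin": 0},
  {"xyz": [0, 0, 0], "spin": 0},
  {"xyz": [0, 0, 0], "spin": 0},
  {"xyz": [0, 0, 0], "spin": 0},
  {"xyz": [0, 0, 0], "spin": 0},
  {"xyz": [0, 0, 0], "spin": 0},
], gripper=40)

```text
time: 22.9
tool_pos: [588.8, 160.5, 65.9]
tcp_rot: [-3.141, -0.0, 3.033]
contact_force: [-1.9, -5.7, 0.6]
grip_width: 37.0
finger_force: 6.3
```

>>> jog_arm([
  {"xyz": [0, 0, 0], "spin": 0},
  {"xyz": [0, 0, 0], "spin": 0},
  {"xyz": [0, 0, 0], "spin": 0},
  {"xyz": [0, 0, 0], "spin": 0},
  {"xyz": [0, 0, 0], "spin": 0},
  {"xyz": [0, 0, 0], "spin": 0},
  {"xyz": [0, 0, 0], "spin": 0},
  {"xyz": [0, 0, 0], "spin": 0},
  {"xyz": [0, 0, 0], "spin": 0},
  {"xyz": [0, 0, 0], "spin": 0},
], gripper=60)

```text
time: 24.15
tool_pos: [588.9, 161.1, 65.9]
tcp_rot: [3.142, 0.0, 3.033]
contact_force: [-0.6, 0.6, -0.3]
grip_width: 55.0
finger_force: 0.0
```

```bash
python3 cu.py 3
```

```text
[176 151 111  68  40  34  30  35  62 129 193 208 172 113  71  61  70  99
 155 212 228 221 174 108  63  43  38  39  40  41]
[176 151 111  73  87 150 199 198 154  98  65  63  80 134 197 225 225 202
 146  89  51  38  37  36  35  37  38  38  38  40]
24.2
```

Three clicks so far, about 15 mm, and the cushion has not compressed yet.

>>> jog_arm([
  {"xyz": [0, -0.007, 0], "spin": 0},
  {"xyz": [0, 0, 0], "spin": 0},
  {"xyz": [0, 0, 0], "spin": 0},
  {"xyz": [0, 0, 0], "spin": 0},
  {"xyz": [0, 0, 0], "spin": 0},
  {"xyz": [0, 0, 0], "spin": 0},
  {"xyz": [0, 0, 0], "spin": 0},
  {"xyz": [0, 0, 0], "spin": 0},
  {"xyz": [0, 0, 0], "spin": 0},
  {"xyz": [0, 0, 0], "spin": 0},
], gripper=40)

```text
time: 25.45
tool_pos: [588.9, 160.4, 65.9]
tcp_rot: [-3.142, -0.0, 3.033]
contact_force: [-0.4, -2.2, 0.8]
grip_width: 36.7
finger_force: 6.7
```

>>> jog_arm([
  {"xyz": [0, 0, 0], "spin": 0},
  {"xyz": [0, 0, 0], "spin": 0},
  {"xyz": [0, 0, 0], "spin": 0},
  {"xyz": [0, 0, 0], "spin": 0},
  {"xyz": [0, 0, 0], "spin": 0},
  {"xyz": [0, 0, 0], "spin": 0},
  {"xyz": [0, 0, 0], "spin": 0},
  {"xyz": [0, 0, 0], "spin": 0},
  {"xyz": [0, 0, 0], "spin": 0},
  {"xyz": [0, 0, 0], "spin": 0},
], gripper=60)

```text
time: 26.7
tool_pos: [588.9, 160.5, 65.9]
tcp_rot: [3.142, 0.0, 3.033]
contact_force: [-0.1, 1.5, -0.7]
grip_width: 55.3
finger_force: 0.0
```

>>> jog_arm([
  {"xyz": [0, 0, 0], "spin": 0},
  {"xyz": [0, 0, 0], "spin": 0},
  {"xyz": [0, 0, 0], "spin": 0},
  {"xyz": [0, 0, 0], "spin": 0},
  {"xyz": [0, 0, 0], "spin": 0},
  {"xyz": [0, 0, 0], "spin": 0},
  {"xyz": [0, 0, 0], "spin": 0},
  {"xyz": [0, 0, 0], "spin": 0},
  {"xyz": [0, 0, 0], "spin": 0},
  {"xyz": [0, 0, 0], "spin": 0},
], gripper=47)

```text
time: 27.95
tool_pos: [588.9, 160.5, 65.9]
tcp_rot: [-3.142, -0.0, 3.033]
contact_force: [-0.6, -2.2, 0.1]
grip_width: 43.2
finger_force: 6.1
```

```bash
python3 cu.py 4
```

```text
[176 151 111  68  40  34  30  35  62 129 193 208 172 113  71  61  70  99
 155 212 228 221 174 108  63  43  38  39  40  41]
[170 144 129 163 200 193 146  94  66  66  89 149 211 228 222 181 120  70
  44  36  35  34  36  35  37  37  36  37  38  40]
28.0
```

>>> jog_arm([
  {"xyz": [0, 0, 0], "spin": 0},
  {"xyz": [0, 0, 0], "spin": 0},
  {"xyz": [0, 0, 0], "spin": 0},
  {"xyz": [0, 0, 0], "spin": 0},
  {"xyz": [0, 0, 0], "spin": 0},
  {"xyz": [0, 0, 0], "spin": 0},
  {"xyz": [0, 0, 0], "spin": 0},
  {"xyz": [0, 0, 0], "spin": 0},
  {"xyz": [0, 0, 0], "spin": 0},
  {"xyz": [0, 0, 0], "spin": 0},
], gripper=40)

```text
time: 29.25
tool_pos: [588.9, 160.5, 65.9]
tcp_rot: [3.142, 0.0, 3.033]
contact_force: [-0.9, -2.9, 1.2]
grip_width: 36.8
finger_force: 7.5
```

>>> jog_arm([
  {"xyz": [0, 0, 0], "spin": 0},
  {"xyz": [0, 0, 0], "spin": 0},
  {"xyz": [0, 0, 0], "spin": 0},
  {"xyz": [0, 0, 0], "spin": 0},
  {"xyz": [0, 0, 0], "spin": 0},
  {"xyz": [0, 0, 0], "spin": 0},
  {"xyz": [0, 0, 0], "spin": 0},
  {"xyz": [0, 0, 0], "spin": 0},
  {"xyz": [0, 0, 0], "spin": 0},
  {"xyz": [0, 0, 0], "spin": 0},
], gripper=60)

```text
time: 30.5
tool_pos: [588.9, 160.5, 65.9]
tcp_rot: [3.141, 0.0, 3.033]
contact_force: [-0.2, -0.4, 0.2]
grip_width: 55.0
finger_force: 0.0
```

>>> jog_arm([
  {"xyz": [0, 0, 0], "spin": 0},
  {"xyz": [0, 0, 0], "spin": 0},
  {"xyz": [0, 0, 0], "spin": 0},
  {"xyz": [0, 0, 0], "spin": 0},
  {"xyz": [0, 0, 0], "spin": 0},
  {"xyz": [0, 0, 0], "spin": 0},
  {"xyz": [0, 0, 0], "spin": 0},
  {"xyz": [0, 0, 0], "spin": 0},
  {"xyz": [0, 0, 0], "spin": 0},
  {"xyz": [0, 0, 0], "spin": 0},
], gripper=47)

```text
time: 31.75
tool_pos: [588.9, 160.4, 65.9]
tcp_rot: [-3.142, -0.0, 3.033]
contact_force: [0.1, -2.3, 1.3]
grip_width: 43.4
finger_force: 7.2
```

```bash
python3 cu.py 5
```

```text
[176 151 111  68  40  34  30  35  62 129 193 208 172 113  71  61  70  99
 155 212 228 221 174 108  63  43  38  39  40  41]
[144 134 169 204 192 143  90  63  70 112 171 217 227 215 164 102  56  39
  37  34  35  35  36  37  37  36  36  38  38  40]
31.8
```

Estimated load on the cup is now about 2 N. One more click, then a look with the trigger at rest.

>>> jog_arm([
  {"xyz": [0, 0, 0], "spin": 0},
  {"xyz": [0, 0, 0], "spin": 0},
  {"xyz": [0, 0, 0], "spin": 0},
  {"xyz": [0, 0, 0], "spin": 0},
  {"xyz": [0, 0, 0], "spin": 0},
  {"xyz": [0, 0, 0], "spin": 0},
  {"xyz": [0, 0, 0], "spin": 0},
  {"xyz": [0, 0, 0], "spin": 0},
  {"xyz": [0, 0, 0], "spin": 0},
  {"xyz": [0, 0, 0], "spin": 0},
], gripper=40)

```text
time: 33.05
tool_pos: [588.9, 160.4, 65.9]
tcp_rot: [-3.142, 0.0, 3.033]
contact_force: [-1.2, -4.4, 1.4]
grip_width: 36.5
finger_force: 10.5
```

>>> jog_arm([
  {"xyz": [0, 0, 0], "spin": 0},
  {"xyz": [0, 0, 0], "spin": 0},
  {"xyz": [0, 0, 0], "spin": 0},
  {"xyz": [0, 0, 0], "spin": 0},
  {"xyz": [0, 0, 0], "spin": 0},
  {"xyz": [0, 0, 0], "spin": 0},
  {"xyz": [0, 0, 0], "spin": 0},
  {"xyz": [0, 0, 0], "spin": 0},
  {"xyz": [0, 0, 0], "spin": 0},
  {"xyz": [0, 0, 0], "spin": 0},
], gripper=60)

```text
time: 34.3
tool_pos: [588.9, 160.5, 65.9]
tcp_rot: [3.142, -0.0, 3.033]
contact_force: [0.1, -0.5, 0.1]
grip_width: 55.1
finger_force: 0.0
```

```bash
python3 cu.py 6; python3 -c "
import cv2
a=cv2.imread('pics/s_6.png')[150:210,262:352];b=cv2.imread('pics/side3.png')[150:210,262:352]
cv2.imwrite('pics/c6.png',cv2.resize(cv2.vconcat([b[:,:,:],a]),None,fx=5,fy=5,interpolation=2)[:600])"
```

```text
[176 151 111  68  40  34  30  35  62 129 193 208 172 113  71  61  70  99
 155 212 228 221 174 108  63  43  38  39  40  41]
[142 133 171 203 187 137  88  64  86 147 209 228 222 181 120  72  42  33
  33  35  35  35  36  36  36  37  38  37  40  41]
34.35
```

View pics/c6.png

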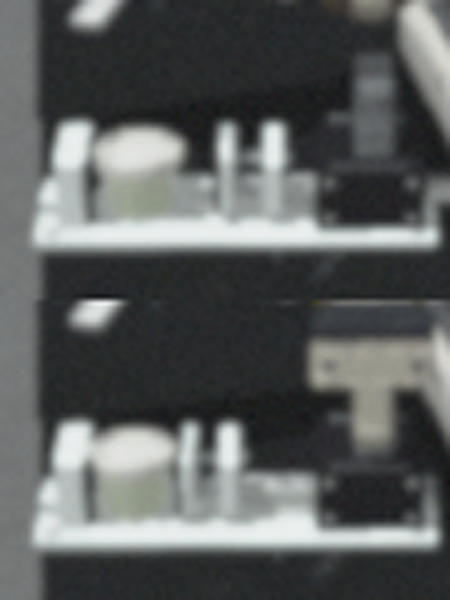

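In the lower half the cup is upright and seated, and the cushion has begun to shorten: about 4 mm by sight, about 5 N by the paddle force. One more click should give about 10 N.

>>> jog_arm([
  {"xyz": [0, 0, 0], "spin": 0},
  {"xyz": [0, 0, 0], "spin": 0},
  {"xyz": [0, 0, 0], "spin": 0},
  {"xyz": [0, 0, 0], "spin": 0},
  {"xyz": [0, 0, 0], "spin": 0},
  {"xyz": [0, 0, 0], "spin": 0},
  {"xyz": [0, 0, 0], "spin": 0},
  {"xyz": [0, 0, 0], "spin": 0},
  {"xyz": [0, 0, 0], "spin": 0},
  {"xyz": [0, 0, 0], "spin": 0},
], gripper=40)

```text
time: 35.6
tool_pos: [588.9, 160.4, 66.0]
tcp_rot: [-3.142, 0.0, 3.033]
contact_force: [-0.6, -3.4, 0.7]
grip_width: 36.7
finger_force: 13.5
```

>>> jog_arm([
  {"xyz": [0, 0, 0], "spin": 0},
  {"xyz": [0, 0, 0], "spin": 0},
  {"xyz": [0, 0, 0], "spin": 0},
  {"xyz": [0, 0, 0], "spin": 0},
  {"xyz": [0, 0, 0], "spin": 0},
  {"xyz": [0, 0, 0], "spin": 0},
  {"xyz": [0, 0, 0], "spin": 0},
  {"xyz": [0, 0, 0], "spin": 0},
  {"xyz": [0, 0, 0], "spin": 0},
  {"xyz": [0, 0, 0], "spin": 0},
], gripper=60)

```text
time: 36.85
tool_pos: [588.9, 160.5, 65.9]
tcp_rot: [3.141, -0.0, 3.033]
contact_force: [0.3, 0.2, -0.1]
grip_width: 55.3
finger_force: 0.0
```

```bash
python3 cu.py 7
```

```text
[176 151 111  68  40  34  30  35  62 129 193 208 172 113  71  61  70  99
 155 212 228 221 174 108  63  43  38  39  40  41]
[139 138 181 206 185 132  91 115 177 218 226 212 160  98  55  36  33  33
  36  35  36  35  35  36  35  37  38  38  39  41]
36.9
```

By sight the cushion is pressed in about 8 mm, and the paddle force gives about 10 N. Both are inside the 7–13 N band, and one more click would pass it. Stopping here and retreating.

>>> jog_arm([
  {"xyz": [0, 0, 0], "spin": 0},
  {"xyz": [0, 0, 0], "spin": 0},
  {"xyz": [0, 0, 0], "spin": 0},
  {"xyz": [0, 0, -0.1], "spin": 0},
  {"xyz": [0, 0, -0.3], "spin": 0},
  {"xyz": [0, 0, -0.5], "spin": 0},
  {"xyz": [0, 0, -0.5], "spin": 0},
  {"xyz": [0, 0, -0.2], "spin": 0},
  {"xyz": [0, 0, 0], "spin": 0},
  {"xyz": [0, 0, 0], "spin": 0},
], gripper=90)

```text
time: 38.15
tool_pos: [588.0, 160.4, 192.1]
tcp_rot: [-3.141, -0.003, 3.033]
contact_force: [0.4, 0.2, 0.3]
grip_width: 82.7
finger_force: 0.0
```

```bash
python3 cu.py 8; python3 - <<'E'
from h import *
s=cv2.imread("pics/s_8.png");t=bot.capture("top")
r=lambda im,b,k:cv2.resize(im[b[1]:b[3],b[0]:b[2]],None,fx=k,fy=k,interpolation=cv2.INTER_CUBIC)
cv2.imwrite("pics/c8.png",np.hstack([r(t,(200,150,260,260),5),r(s,(265,100,360,210),5)]))
E
```

```text
[176 151 111  68  40  34  30  35  62 129 193 208 172 113  71  61  70  99
 155 212 228 221 174 108  63  43  38  39  40  41]
[139 137 180 206 185 133  92 115 178 218 226 212 161 100  57  38  35  36
  36  35  36  36  38  37  36  38  39  38  38  41]
38.2
```

View pics/c8.png

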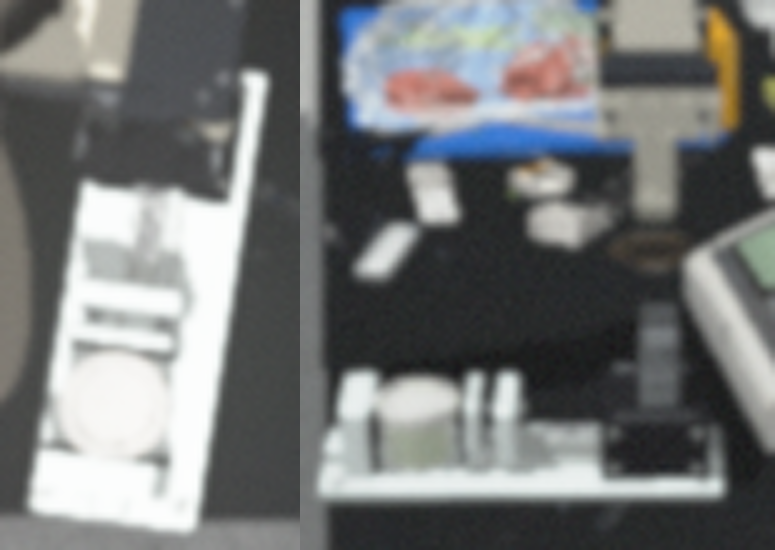

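The cup is upright and held between the V and the cushion at side (288,182), the cushion is about half compressed, and the robot is clear.

```bash
python3 -c "
from plant import bot
print(bot.close_job())"
```

```text
the job is handed in; nothing more can be done
None
```

I handed the job in at about 38 s: the sample cup stands upright in the clamp, held after 7 clicks with the cushion pressed in about 8–10 mm (roughly 8–10 N, by sight and paddle force); the robot is clear and nothing else was touched, but no verdict came back.

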